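Clamp a shock absorber in the holding rig

TASK

The shock absorber lying in the blue rig is loose. Free the carriage by turning its red knob about a quarter turn anticlockwise, slide the carriage until the shock absorber sits snugly, with no gap, between the two yellow stops, then turn the knob back clockwise until tight and let go. Push no harder than a firm hand would, and leave everything else on the bench where it is.

Things in the scene. Friction and masses are not known exactly. Their poses are not given: they have to be found in the camera images.
- rig: blue holding rig fixed to the bench, base plate 170 x 440 x 15 mm, two steel rods along its y axis. Origin: centre of its underside; z up; -x is the side facing the robot. The fixed yellow stop's face (50 mm wide, 35 to 105 mm high) is at y = -190 mm. White vee rests at y = -115 and -45 mm carry the shock absorber along the line x = 25, z = 70 mm
- carriage (a joint): position (m) of the aluminium carriage (150 x 90 mm, 105 mm high, moving yellow stop on its -y side) along the rig's y: 0 = the stops' faces are 200 mm apart (the shock absorber's length), more = wider; range -0.02 to 0.10. Held fast while the knob is tight; freed it slides with about 3 N, pushing the shock absorber takes 4 to 10 N more. It may be slid by the knob
- jaw (a point): centre of the moving yellow stop's face, 70 mm above the bench; carried by the carriage, axes as the rig's
- knob (a joint): angle (rad) of the red clamp knob: 0 tight (end stop), growing as it is turned anticlockwise seen from outside along its axis; it holds below about 0.6, is free above 1.0, ends at 1.7, stays where left, takes under 0.5 N m. When tight the bar lines up with two black dashes on the sloping face
- knob_grip (a point): grip point on the knob's axis. The knob is a red bar 66 long, 16 wide, 40 mm high (top 16 mm above this point, foot 24 mm below it on a dark disc 40 mm across) on the carriage's sloping +y side. z points out along the axis, leaning 30 degrees from vertical to the rig's +y (away from the shock absorber); x runs along the bar to its white-dashed end and turns with it
- shock: shock absorber, 200 mm long over its two 32 mm aluminium eyes, steel spring 48 mm in diameter over a black body, red end cups, about 0.5 kg, lying loose in the vee rests along the rig's y axis. Origin at its middle, on its axis; y along its length. Against the fixed stop its origin is at y = -90 mm in the rig's frame
- spare: spare shock absorber like the other but white with blue end cups, 200 mm long, 48 mm thick, lying on the bench; origin at its middle. Bystander
- wrench: steel wrench 180 mm long lying flat on the bench between robot and rig; origin at its middle underside. Bystander
- driver: screwdriver 200 mm long lying on the bench to the right; origin at its middle underside. Bystander
- jar: grease jar, 60 mm diameter, 80 mm tall, to the rig's left; origin at the centre of its underside. Bystander
- mug: white mug, 76 mm diameter, 90 mm tall, to the rig's right; origin at the centre of its underside. Bystander
- bush_a: orange bushing, 30 mm diameter, 20 mm high, standing on the rig's base plate in front of the shock absorber; origin at its underside. Bystander
- bush_b: second orange bushing, same as bush_a, next to it. Bystander

How it is judged:
On the way, in this order (a step that is already met when the one before it is completed fails the run):
1. the knob is turned free, beyond 1.0 rad, before the carriage is closed up (value of joint knob above 1 rad and value of joint carriage above 0.03 m), for 0.1 s.
2. the carriage is slid, knob free, until the shock absorber sits between both stops with less than 3 mm of play (value of joint knob above 0.7 rad and value of joint carriage below 0.003 m and y of shock in the frame of rig below -0.086 m and z of shock in the frame of rig between 0.064 and 0.076 m and x of shock in the frame of rig between 0.019 and 0.031 m), for 0.2 s.
At the end, for the whole second after the job is handed in: The shock absorber lies at rest in both vee rests (within 6 mm of their line), its -y end within 4 mm of the fixed stop, the carriage joint below 3 mm (at most 3 mm of play between the stops), and the knob back below 0.25 rad (tight) (value of joint carriage below 0.003 m and y of shock in the frame of rig below -0.086 m and z of shock in the frame of rig between 0.064 and 0.076 m and x of shock in the frame of rig between 0.019 and 0.031 m and value of joint knob below 0.25 rad and linear speed of shock below 0.01 m/s); the robot touches nothing.
It fails at once if the shock absorber is pressed by the carriage with more than 60 N (contact force between shock and carriage above 60 N).
It fails at once if a bystander (spare shock absorber, tool, jar, mug or bushing) is moved more than 30 mm (distance of any of spare, wrench, driver, jar, mug, bush_a, bush_b from where it was at the start of the episode above 0.03 m).
It also fails if it takes over 45 s, if anything falls off the work surface, if the arm or the gripper's body presses on something with over 40 N, if the wrist force passes 120 N, or if a joint passes its speed limit or range.

ROBOT

A 7-joint arm with a two-finger parallel gripper is mounted at the origin on the work surface. World frame = base frame: x ahead of the robot, y to its left, z up, the work surface at z = 0. Lengths are in m, angles in rad, forces in N, time in s.
With the tool pointing down it reaches from about 0.4 to 0.925 m from the base axis. Payload 5.6 kg.
Tool frame: the origin (TCP) lies on the centre line of the jaws, within the pads' length; the fingertips stand 17 mm ahead of it and the grasp point (between the pads) lies 2 mm behind it (ctrl.tips_ahead is the distance from the TCP to the fingertips, in m); z points along the fingers, y is the direction in which the jaws open and shut (so a half turn about z gives the same grasp; the last joint's range is limited). The gripper opens to 85 mm and grips with 20 to 120 N. Pads are 22 mm wide; open, the fingers measure 114 mm over their backs; the gripper's body (76 mm by 85 mm) begins 54 mm behind the grasp point. The pads swing forward as they close: fully open they stand 13 mm farther back than shut.
Start: joints at [1.067, 0.468, -0.012, 1.603, 0.006, 1.071, -0.056], TCP at [0.289, -0.582, 0.248] pointing down, gripper open.
Joint ranges: [-2.53, 2.53], [-0.31, 2.02], [-1.57, 1.55], [0.28, 2.44], [-1.29, 4.43], [0.15, 1.84], [-2.92, 2.92]. Speed limits (rad/s): [2.57, 2.57, 3.14, 3.14, 3.14, 3.14, 3.14].

INTERFACE

Orientations are given as a rotation vector (axis times angle).
In Python, from workcell import ctrl gives the robot as it stands. The module is installed in compiled form; this text tells all that it offers.
- The arm moves only by the shell command python3 -m handwheel 'ROWS' [OPENING] [FORCE]. ROWS is JSON, a list of rows, each a list of 2 entries, a list of its own where there are three numbers: the shift along the world's x, y, z in cm, then the turn about the world's z in rad. A call has exactly 10 rows; each row is the pose to reach, as a shift and turn from the pose commanded when the call began; what a row does not reach only later rows make up. A row lasts 1/10 s, in which the tool goes at most 50 mm and 8.59 degrees, less where a joint would pass 70% of its speed; a pose out of reach is approached as far as the arm can. A call with a gripper value outside its range is refused whole. OPENING is the finger opening in cm, from 0 to 8.54, set as the call begins (- or left out, the last holds). The fingers move at their own pace and stop on an object; FORCE is the grip in N (left out, the last holds). Time passes only in rows, so rows that repeat a pose let the fingers close, or fill a call up. It gives the time, the measured TCP pose, the force and the opening at its end, in the units of the state.
- ctrl.get_state(): the state, without advancing time (a new reading comes with each control period).
- ctrl.capture(name): name is "scene" or "top" or "wrist"; returns a dict with "img" (400x640x3 uint8, red, green, blue), "depth" (400x640 float32, m along the optical axis (not along the pixel's ray), 0 where there is no reading), "intrinsics" (3x3 intrinsics, pixels), "R" (3x3) and "t" (3): a world point X has camera coordinates R X + t; the wrist camera has in their place "tool_from_camera" (4x4, takes a point from camera to tool coordinates, whose origin is the TCP and whose axes are the flange's). Camera axes: x right, y down, z forward; pixel columns grow to the right and rows downward; lengths in m; the calibration is good to about 2 mm. A picture is of the moment at which its call begins: read the wrist's pose just before it.
- ctrl.finish_job(): hands the job in, once; it reports no verdict.
The state is a dict: "time": time; "q": joint angles; "joint_vel": joint speeds; "joint_torque": joint torques, N m; "tool_pos": TCP position; "eef_rot": TCP orientation; "ft_force": force on the tool from outside, world axes, zero at the start; "torque": the same for the moment, N m; "finger_gap": finger opening in m.
Only numpy, scipy, OpenCV 4.12 (cv2) and the standard library are available. Lean on these libraries where they do the work, as an engineer would, in place of code of your own. Each camera call takes 0.05 s, during which the arm holds its last target.

## Working session

There is one attempt and no reset: what is moved stays moved. The work goes in short steps, Python scripts to look and compute and a shell command to move; the robot and the scene stay as the last step left them, time stands still between calls to the robot, and variables do not carry over. Pictures are saved under pics/ and viewed, and the job is handed in when it is done.

```bash
mkdir -p pics
cat > h.py <<'E'
import numpy as np, cv2
from workcell import ctrl
def cap(n,save):
    d=ctrl.capture(n); cv2.imwrite('pics/'+save,d['img'][:,:,::-1]); np.savez('pics/'+save[:-4]+'.npz',**{k:np.asarray(v) for k,v in d.items()}); return d
def w(d,u,v,h=1):
    K=d['intrinsics']; p=d['depth'][v-h:v+h+1,u-h:u+h+1]; z=np.median(p[p>0])
    c=np.array([(u-K[0,2])/K[0,0]*z,(v-K[1,2])/K[1,1]*z,z]); return d['R'].T@(c-d['t'])
E
python3 - <<'E'
from h import *
s=ctrl.get_state(); print(s)
for n in("scene","top"): cap(n,n+'0.png')
print(ctrl.tips_ahead)
E
```

```text
{'time': 0.0, 'q': array([ 1.06700227,  0.46835893, -0.01157892,  1.60365036,  0.0059896 ,
        1.07141425, -0.05630619]), 'joint_vel': array([ 0.00084882, -0.00029103,  0.00028027,  0.00187315,  0.00051321,
       -0.00107574, -0.00045021]), 'joint_torque': array([ 8.71993834e-04, -5.32381761e+01,  2.17128714e-02, -2.51302940e+01,
        1.14500473e-02,  7.71781808e-03,  1.25760889e-05]), 'tool_pos': array([ 0.28871588, -0.58175266,  0.24733907]), 'eef_rot': array([-3.05694264e+00, -7.16887822e-01,  8.36687342e-04]), 'ft_force': array([ 0.86727809,  0.36625732, -1.26141319]), 'torque': array([ 0.00649259,  0.06689382, -0.01552798]), 'finger_gap': 0.08556230688533878}
0.017
```

View pics/scene0.png

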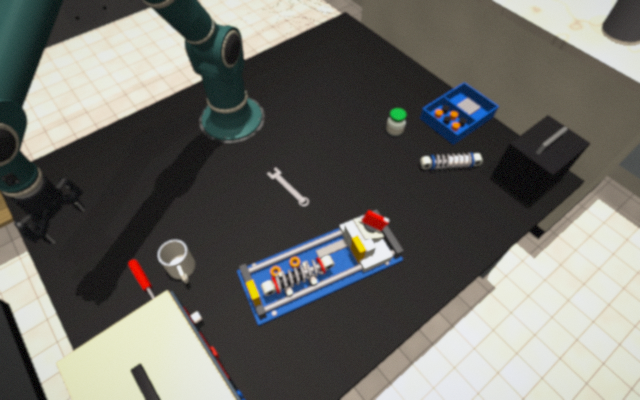

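View pics/top0.png

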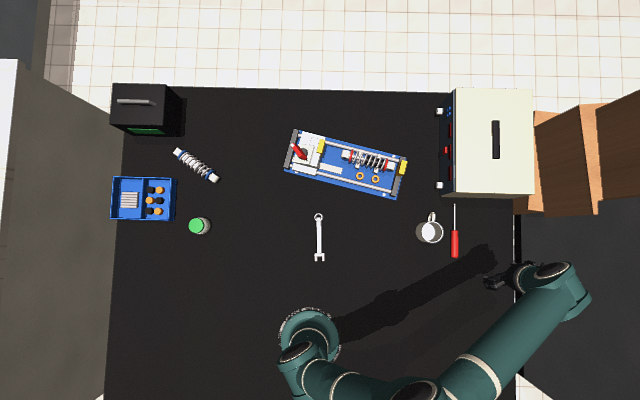

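The scene view shows the rig with the knob at about (375,220). In the top view the carriage is at the left end of the rig, the knob near (299,152) and the fixed stop near (402,170). I'll enlarge the top view and measure.

Run:
```python
from h import *
d=dict(np.load('pics/top0.npz')); im=d['img'][:,:,::-1]
cv2.imwrite('pics/crop0.png',cv2.resize(im[120:210,275:415],None,fx=5.7,fy=5.7,interpolation=cv2.INTER_CUBIC))
K=d['intrinsics'];D=d['depth']
v,u=np.mgrid[:400,:640];P=np.stack([(u-K[0,2])/K[0,0]*D,(v-K[1,2])/K[1,1]*D,D],-1)-d['t'];P=P@d['R']
I=d['img'].astype(int)
m=(I[...,2]>90)&(I[...,2]>I[...,0]*1.8)&(u>270)&(u<420)&(v>120)&(v<210)&(P[...,2]>0.005)&(P[...,2]<0.025)
pts=P[m];print(m.sum(),np.median(pts[:,2]))
print(cv2.minAreaRect((pts[:,:2]*1000).astype(np.float32)), cv2.boxPoints(cv2.minAreaRect((pts[:,:2]*1000).astype(np.float32))))
r=(I[...,0]>150)&(I[...,1]<70)&(I[...,2]<70)&(u>285)&(u<315)&(v>135)&(v<165)
print(r.sum());
for a,b in zip(np.argwhere(r),P[r]): print(a[::-1],b.round(3))
```

```text
1973 0.01406915841895468
((654.0242919921875, -114.29707336425781), (439.1968994140625, 170.39186096191406), 76.830322265625) [[ 521.0367  -308.70932]
 [ 686.9472  -347.53064]
 [ 787.0119    80.11517]
 [ 621.1014   118.93649]]
62
[294 146] [0.694 0.072 0.123]
[295 146] [0.694 0.069 0.123]
[293 147] [0.69  0.076 0.12 ]
[294 147] [0.69  0.072 0.122]
[295 147] [0.689 0.068 0.127]
[296 147] [0.69  0.065 0.126]
[293 148] [0.687 0.076 0.12 ]
[294 148] [0.686 0.072 0.123]
[295 148] [0.684 0.068 0.133]
[296 148] [0.686 0.065 0.127]
[297 148] [0.686 0.061 0.127]
[294 149] [0.683 0.072 0.124]
[295 149] [0.682 0.068 0.129]
[296 149] [ 0.401 -0.046  1.41 ]
[297 149] [0.682 0.061 0.129]
[298 149] [0.682 0.057 0.13 ]
[294 150] [0.68  0.072 0.121]
[295 150] [0.678 0.068 0.128]
[296 150] [0.678 0.064 0.13 ]
[297 150] [0.677 0.06  0.133]
[298 150] [0.678 0.057 0.132]
[295 151] [0.675 0.068 0.129]
[296 151] [0.674 0.064 0.131]
[297 151] [0.674 0.06  0.131]
[298 151] [0.673 0.056 0.138]
[299 151] [0.673 0.053 0.136]
[296 152] [0.669 0.063 0.136]
[297 152] [0.67  0.06  0.133]
[298 152] [0.67  0.056 0.13
[... 292 characters left out ...]
052 0.143]
[300 154] [0.661 0.049 0.145]
[301 154] [0.661 0.045 0.145]
[302 154] [0.664 0.043 0.132]
[298 155] [0.658 0.056 0.141]
[299 155] [0.658 0.052 0.141]
[300 155] [0.659 0.049 0.138]
[301 155] [0.659 0.045 0.14 ]
[302 155] [0.659 0.042 0.138]
[303 155] [0.662 0.039 0.126]
[299 156] [0.655 0.052 0.142]
[300 156] [0.655 0.049 0.138]
[301 156] [0.657 0.046 0.132]
[302 156] [0.657 0.042 0.132]
[303 156] [0.658 0.039 0.128]
[304 156] [0.659 0.036 0.123]
[305 156] [0.66  0.033 0.119]
[301 157] [0.653 0.046 0.133]
[302 157] [0.654 0.043 0.126]
[303 157] [0.656 0.04  0.12 ]
[304 157] [0.656 0.036 0.121]
[305 157] [0.656 0.033 0.117]
[306 157] [0.658 0.029 0.112]
[305 158] [0.655 0.033 0.108]
```

View pics/crop0.png

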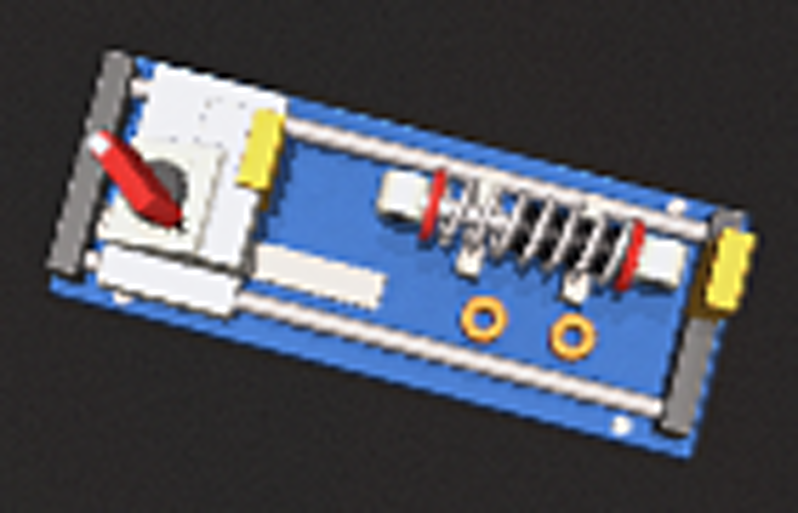

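The rig fits 439 x 170 mm against a nominal 440 x 170, with yaw about -13.2° and origin at about (0.654, -0.114). The knob is near (0.67, 0.055, 0.13). Next I move to a hover above it for a wrist view.

```bash
python3 -m handwheel '[[[2,3,4],0],[[4,7,7],0.05],[[7,11,8],0.1],[[9,15,8],0.15],[[12,19,8],0.2],[[14,23,8],0.25],[[17,27,8],0.3],[[19,31,8],0.35],[[22,35,8],0.4],[[24,39,8],0.466]]'
python3 -m handwheel '[[[2,4,0],0],[[4,8,0],0],[[6,12,0],0],[[8,16,0],0],[[10,19,0],0],[[11,22,0],0],[[12,24,0],0],[[12,24,0],0],[[12,24,0],0],[[12,24,0],0]]'
python3 - <<'E'
from h import *
s=ctrl.get_state();print(s['tool_pos'],s['eef_rot'],s['q'])
d=cap('wrist','w1.png');np.save('pics/w1s.npy',np.r_[s['tool_pos'],s['eef_rot']]);print(d['tool_from_camera'].round(3))
E
```

```text
time: 1.1
tool_pos: [0.5301, -0.1902, 0.3281]
eef_rot: [-2.808, -1.408, -0.0]
ft_force: [0.7, -0.1, -0.9]
finger_gap: 0.0855
time: 2.1
tool_pos: [0.6487, 0.046, 0.328]
eef_rot: [2.811, 1.401, -0.002]
ft_force: [0.3, -0.5, -0.8]
finger_gap: 0.0853
[0.64873966 0.04603765 0.32798498] [ 2.81102628e+00  1.40111072e+00 -1.77315705e-03] [ 0.15633262  0.44176602 -0.39209459  1.49042576  0.17438612  1.24471466
 -0.90392611]
[[ 0.    -0.955 -0.298  0.076]
 [ 1.     0.    -0.001  0.001]
 [ 0.001 -0.298  0.955 -0.126]
 [ 0.     0.     0.     1.   ]]
```

View pics/w1.png

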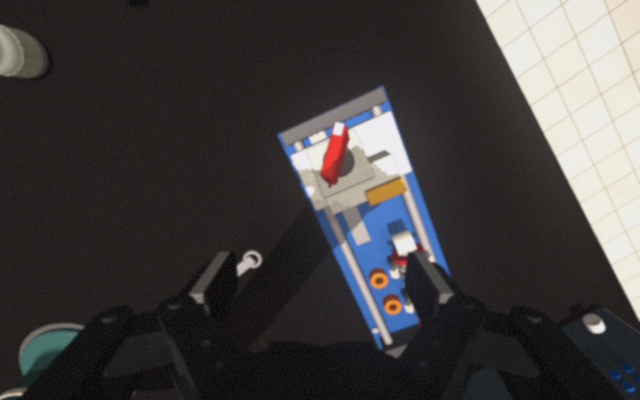

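The wrist view shows the knob bar from about (340,128) at the white end to (330,180), and the yellow moving stop at (386,190). I'll enlarge and measure.

```bash
cat >> h.py <<'E'
from scipy.spatial.transform import Rotation as Ro
O=np.array([.654,-.1143,0]); YAW=-0.230
RR=Ro.from_euler('z',YAW).as_matrix()
def cloud(d,s=None):
    K=d['intrinsics'];D=d['depth'];v,u=np.mgrid[:400,:640]
    P=np.stack([(u-K[0,2])/K[0,0]*D,(v-K[1,2])/K[1,1]*D,D],-1)
    if s is None: return (P-d['t'])@d['R']
    T=d['tool_from_camera'];P=P@T[:3,:3].T+T[:3,3]
    return P@Ro.from_rotvec(s[3:]).as_matrix().T+s[:3]
def rig(P): return (P-O)@RR
E
python3 - <<'E'
from h import *
d=dict(np.load('pics/w1.npz'));s=np.load('pics/w1s.npy');P=cloud(d,s);I=d['img'].astype(int)
v,u=np.mgrid[:400,:640]
cv2.imwrite('pics/crop1.png',cv2.resize(d['img'][80:350,270:460,::-1],None,fx=3,fy=3,interpolation=cv2.INTER_CUBIC)[:600])
b=(I[...,2]>80)&(I[...,2]>I[...,0]*1.8)&(u>270)&(u<460)&(v>80)&(P[...,2]>0.005)&(P[...,2]<0.025)
print(b.sum(),np.median(P[b][:,2]),cv2.boxPoints(cv2.minAreaRect((P[b][:,:2]*1000).astype(np.float32))))
Q=rig(P)
r=(I[...,0]>90)&(I[...,1]<I[...,0]*.4)&(u>310)&(u<360)&(v>110)&(v<190)
q=Q[r];print(r.sum(),q.min(0),q.max(0))
# slope frame
ez=np.array([0,.5,.866]);ey=np.array([0,.866,-.5]);
h=q@ez;print(np.percentile(h,[5,25,50,75,95]))
t=q[h>np.percentile(h,95)-.006];c=np.c_[t[:,0],t@ey].astype(np.float32)*1000
print(len(t),cv2.minAreaRect(c),np.percentile(t@ez,50))
y=(I[...,0]>90)&(I[...,2]<I[...,0]*.4)&(I[...,1]>I[...,0]*.55)&(u>360)&(u<410)&(v>170)&(v<210)
print('yel',y.sum(),np.percentile(Q[y],[2,50,98],axis=0))
for uv in [(330,105),(345,110),(360,145),(385,130),(350,195),(320,175),(400,240),(405,262)]: print(uv,Q[uv[1],uv[0]].round(3))
E
```

```text
6244 0.015413042001368032 [[ 520.60455  -307.20648 ]
 [ 686.2869   -346.0845  ]
 [ 786.3736     80.44418 ]
 [ 620.6912    119.322205]]
685 [-0.03660582  0.14474371  0.1034278 ] [0.00816476 0.223817   0.45369767]
[0.18557876 0.19885104 0.20135084 0.2020242  0.20285454]
549 ((-20.31515121459961, 42.059024810791016), (146.45562744140625, 39.45981216430664), 83.02214050292969) 0.20164451193300642
yel 502 [[0.00281429 0.0941588  0.10356997]
 [0.02500436 0.10285572 0.10528175]
 [0.04725974 0.11072792 0.10696926]]
(330, 105) [0.005 0.225 0.002]
(345, 110) [0.019 0.211 0.053]
(360, 145) [0.019 0.165 0.081]
(385, 130) [0.059 0.165 0.051]
(350, 195) [-0.018  0.112  0.096]
(320, 175) [-0.039  0.161  0.138]
(400, 240) [0.022 0.018 0.082]
(405, 262) [ 0.016 -0.011  0.093]
```

View pics/crop1.png

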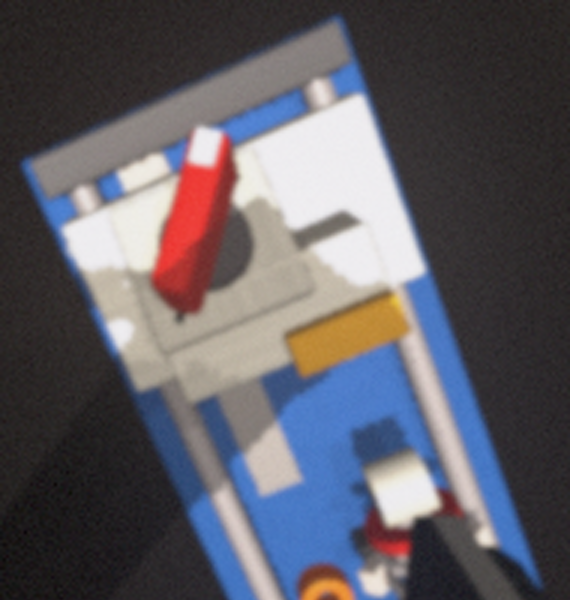

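Run:
```python
from h import *
d=dict(np.load('pics/w1.npz'));s=np.load('pics/w1s.npy');P=cloud(d,s);I=d['img'].astype(int)
v,u=np.mgrid[:400,:640];Q=rig(P)
r=(I[...,0]>110)&(u>315)&(u<352)&(v>120)&(v<185)
ez=np.array([0,.5,.866]);ey=np.array([0,.866,-.5]);
h=Q@ez
for lo in(.198,.199,.200):
    r2=r&(h>lo)&(h<.206)&((I[...,1]<I[...,0]*.4)|(v<137))
    t=Q[r2];c=np.c_[t[:,0],t@ey].astype(np.float32)*1000
    (cx,cy),wh,a=cv2.minAreaRect(c);m=c.mean(0)
    w_,V=np.linalg.eigh(np.cov(c.T));
    H=np.median(t@ez);top=np.array([cx/1000,0,0])+cy/1000*ey+H*ez
    print(len(t),cx,cy,wh,a,m,np.degrees(np.arctan2(V[1,1],V[0,1])),H,'top',top,'grip rig',top-.016*ez,'world',RR@(top-.016*ez)+O)
```

```text
675 -14.802471160888672 90.98397827148438 (64.83235168457031, 15.392614364624023) 55.349639892578125 [-14.377311  91.10763 ] 54.23703057729215 0.20174866803890035 top [-0.01480247  0.17966646  0.12922236] grip rig [-0.01480247  0.17166646  0.11536636] world [0.67872343 0.05622049 0.11536636]
648 -14.69371223449707 91.14134216308594 (64.44978332519531, 15.392614364624023) 55.349632263183594 [-14.303106  91.54285 ] 54.108760418238 0.20177943838675144 top [-0.01469371  0.17981812  0.12917032] grip rig [-0.01469371  0.17181812  0.11531432] world [0.6788639  0.05634337 0.11531432]
606 -14.87228012084961 91.44068908691406 (63.45449447631836, 14.540765762329102) 55.719383239746094 [-14.5885   91.58822] 54.186907820941585 0.20188588924930653 top [-0.01487228  0.18013058  0.12911284] grip rig [-0.01487228  0.17213058  0.11525684] world [0.67876126 0.05668831 0.11525684]
```

The bar fits as 65 x 15 mm (nominal 66 x 16) at in-plane angle 55°. The grip point is at world (0.679, 0.057, 0.115) and the carriage at about 0.084 m. I'll move above the knob with the jaws at world angle 135.6°, which is a turn of -0.13.

```bash
python3 -m handwheel '[[[1,0.4,-2],-0.05],[[2,0.8,-5],-0.1],[[3,1,-8],-0.13],[[3,1,-11],-0.13],[[3,1,-13],-0.13],[[3,1,-15],-0.13],[[3,1,-15],-0.13],[[3,1,-15],-0.13],[[3,1,-15],-0.13],[[3,1,-15],-0.13]]' 5
python3 - <<'E'
from h import *
s=ctrl.get_state();print(s['tool_pos'],s['eef_rot'],2*np.degrees(np.arctan2(s['eef_rot'][1],s['eef_rot'][0]))+90)
d=cap('wrist','w2.png');cap('scene','s2.png');np.save('pics/w2s.npy',np.r_[s['tool_pos'],s['eef_rot']])
E
```

```text
time: 3.15
tool_pos: [0.6798, 0.0576, 0.18]
eef_rot: [2.895, 1.218, 0.004]
ft_force: [0.2, 0.3, -0.5]
finger_gap: 0.05
[0.67976372 0.05763843 0.17996808] [2.8950855  1.21762355 0.00375565] 135.621582472822
```

View pics/w2.png

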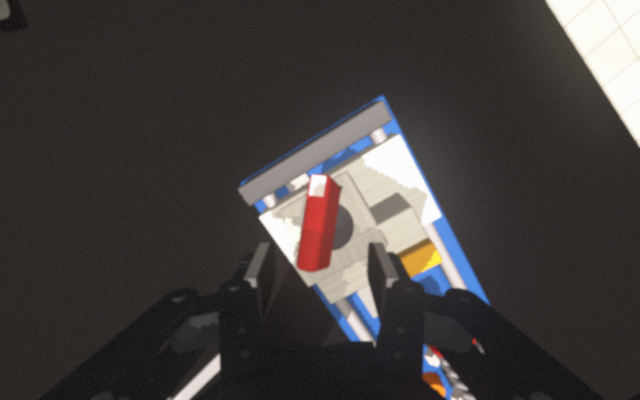

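The bar lies between the open fingers, running from (318,185) to (313,265), with the fingers at x=262 and x=380. I descend to TCP z of about 0.122, then close.

```bash
python3 -m handwheel '[[[0,0,-2],0],[[0,0,-4],0],[[0,0,-5],0],[[0,0,-5.8],0],[[0,0,-5.8],0],[[0,0,-5.8],0],[[0,0,-5.8],0],[[0,0,-5.8],0],[[0,0,-5.8],0],[[0,0,-5.8],0]]' 5
python3 -m handwheel '[[[0,0,0],0],[[0,0,0],0],[[0,0,0],0],[[0,0,0],0],[[0,0,0],0],[[0,0,0],0],[[0,0,0],0],[[0,0,0],0],[[0,0,0],0],[[0,0,0],0]]' 0.5 30
python3 - <<'E'
from h import *
print(ctrl.get_state()['torque']); cap('wrist','w3.png')
E
```

```text
time: 4.25
tool_pos: [0.6791, 0.0577, 0.1206]
eef_rot: [2.895, 1.218, 0.001]
ft_force: [0.8, -1.1, -0.1]
finger_gap: 0.0497
time: 5.25
tool_pos: [0.678, 0.0587, 0.1208]
eef_rot: [-2.894, -1.221, 0.003]
ft_force: [-5.9, 1.1, 4.9]
finger_gap: 0.0215
[-0.04453222  0.65216334  0.20639416]
```

View pics/w3.png

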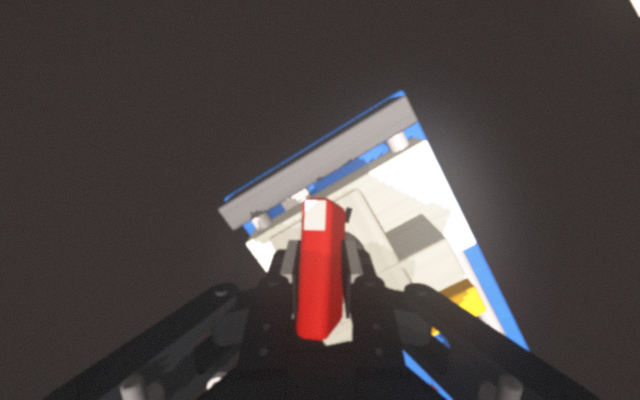

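The bar is held between the pads at (320,265), gap 21.5 mm, which matches a tilted 16 mm bar. I begin turning anticlockwise.

```bash
python3 -m handwheel '[[[0,0,0],0.08],[[0,0,0],0.16],[[0,0,0],0.24],[[0,0,0],0.32],[[0,0,0],0.4],[[0,0,0],0.48],[[0,0,0],0.54],[[0,0,0],0.6],[[0,0,0],0.6],[[0,0,0],0.6]]'
python3 - <<'E'
from h import *
s=ctrl.get_state();print(s['torque'],s['joint_vel'].round(3)); cap('wrist','w4.png')
E
```

```text
time: 6.3
tool_pos: [0.6783, 0.0591, 0.1213]
eef_rot: [-2.405, -2.018, 0.0]
ft_force: [-3.5, 1.7, 5.5]
finger_gap: 0.0159
[ 0.39029612  1.33639001 -0.31961521] [-0.002 -0.001  0.003  0.001  0.001 -0.001  0.001]
```

View pics/w4.png

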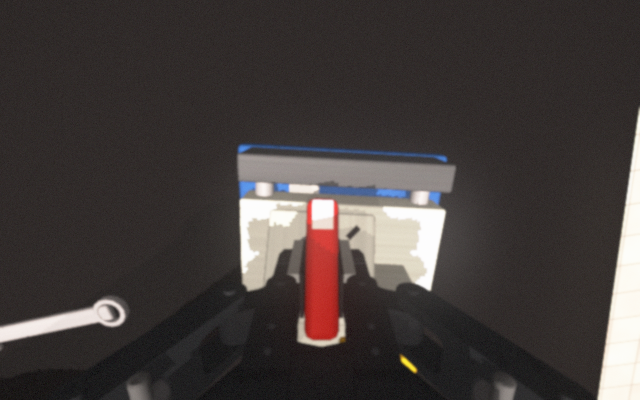

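The bar followed squarely (gap 15.9 mm), and the dash stays on the face at (352,232). I continue the turn by another 0.6.

```bash
python3 -m handwheel '[[[0,0,0],0.08],[[0,0,0],0.16],[[0,0,0],0.24],[[0,0,0],0.32],[[0,0,0],0.4],[[0,0,0],0.48],[[0,0,0],0.54],[[0,0,0],0.6],[[0,0,0],0.6],[[0,0,0],0.6]]'
python3 - <<'E'
from h import *
s=ctrl.get_state();print(s['torque'],s['joint_vel'].round(3),s['q'].round(2)); cap('wrist','w5.png')
E
```

```text
time: 7.35
tool_pos: [0.6769, 0.0591, 0.1226]
eef_rot: [-1.709, -2.628, 0.003]
ft_force: [-2.7, 3.1, 17.1]
finger_gap: 0.0158
[ 0.03456124  4.66684347 -2.23850385] [-0.002 -0.002  0.004 -0.001 -0.001  0.001 -0.   ] [ 0.26  0.75 -0.6   1.58  0.48  0.97 -0.07]
```

View pics/w5.png

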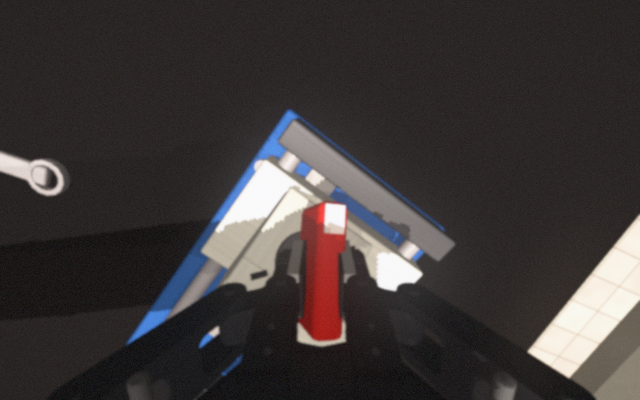

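```bash
cat >> h.py <<'E'
ez=np.array([0,.5,.866]);ey=np.array([0,.866,-.5])
def knob(d,s,box):
    P=cloud(d,s);Q=rig(P);I=d['img'].astype(int);v,u=np.mgrid[:400,:640];h=Q@ez
    u0,u1,v0,v1=box
    r=(I[...,0]>110)&(I[...,1]<I[...,0]*.4)&(u>u0)&(u<u1)&(v>v0)&(v<v1)
    H=np.percentile(h[r],80);r2=r&(abs(h-H)<.004);t=Q[r2];c=np.c_[t[:,0],t@ey].astype(np.float32)*1000
    w_,V=np.linalg.eigh(np.cov(c.T));rc=cv2.minAreaRect(c)
    return r2.sum(),H,np.degrees(np.arctan2(V[1,1],V[0,1]))%180,rc,t.mean(0)
E
python3 - <<'E'
from h import *
d=dict(np.load('pics/w5.npz'));s=ctrl.get_state();print(knob(d,np.r_[s['tool_pos'],s['eef_rot']],(290,360,195,345)))
d=cap('top','t5.png');cv2.imwrite('pics/crop5.png',cv2.resize(d['img'][120:210,275:415,::-1],None,fx=5.7,fy=5.7,interpolation=cv2.INTER_CUBIC))
E
```

```text
(np.int64(2986), np.float64(0.20139611922876713), np.float64(122.55783070532765), ((-15.498103141784668, 90.94938659667969), (15.006204605102539, 62.8874397277832), 29.94564437866211), array([-0.01369635,  0.17387495,  0.13127969]))
```

View pics/crop5.png

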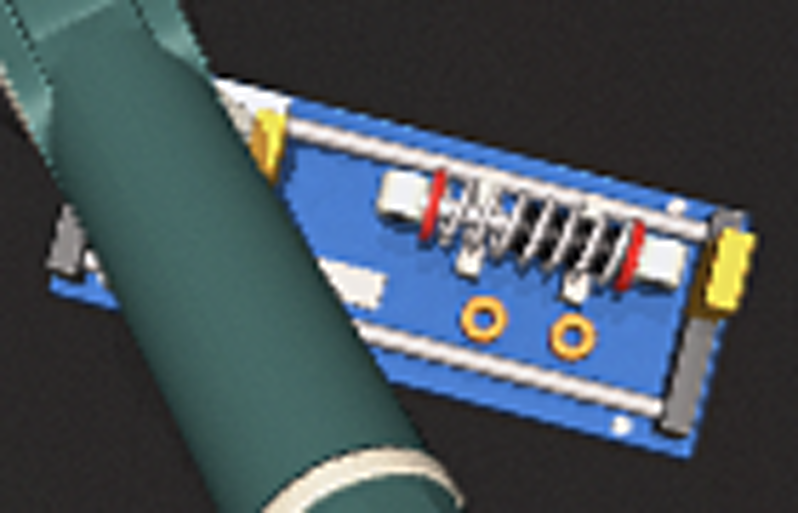

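The knob is at about 121°, so it has turned about 67° (1.17 rad) and is free. I add a small margin, then slide the carriage 5 cm along the rig's -y.

```bash
python3 -m handwheel '[[[0,0,0],0.05],[[0,0,0],0.1],[[0,0,0],0.1],[[-0.11,-0.49,0],0.1],[[-0.34,-1.46,0],0.1],[[-0.57,-2.44,0],0.1],[[-0.8,-3.41,0],0.1],[[-1.03,-4.38,0],0.1],[[-1.14,-4.87,0],0.1],[[-1.14,-4.87,0],0.1]]'
python3 - <<'E'
from h import *
s=ctrl.get_state();print(s['torque'],s['tool_pos'],rig(s['tool_pos'])); d=cap('wrist','w6.png')
print(knob(d,np.r_[s['tool_pos'],s['eef_rot']],(290,360,195,345)))
d=cap('top','t6.png');cv2.imwrite('pics/crop6.png',cv2.resize(d['img'][120:210,275:415,::-1],None,fx=5.7,fy=5.7,interpolation=cv2.INTER_CUBIC))
E
```

```text
time: 8.45
tool_pos: [0.6657, 0.0104, 0.124]
eef_rot: [-1.57, -2.717, 0.003]
ft_force: [-9.7, 1.9, 24.6]
finger_gap: 0.016
[-0.32456877  3.95637049 -1.04563263] [0.66574611 0.01037463 0.12397599] [-0.01698622  0.12406935  0.12397599]
(np.int64(3086), np.float64(0.1754204550218089), np.float64(127.67102959083597), ((-15.369735717773438, 46.054725646972656), (15.357452392578125, 63.06133270263672), 34.70283126831055), array([-0.01308149,  0.12215269,  0.13111919]))
```

View pics/crop6.png

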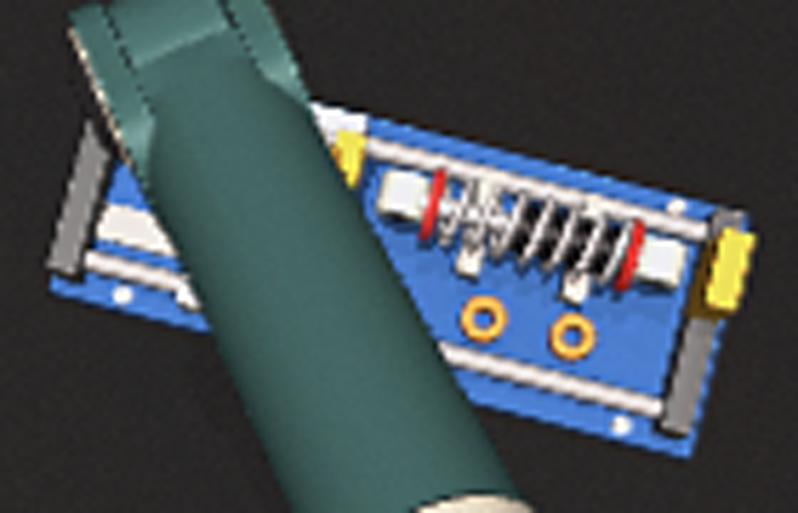

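View pics/w6.png

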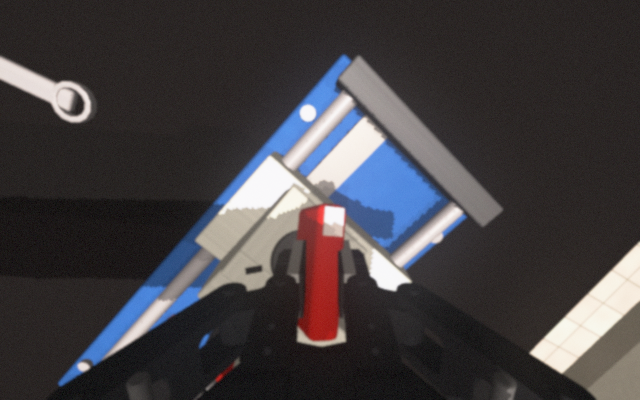

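The carriage slid about 51 mm and the knob is at about 127° (1.27 rad). The moving stop, at crop (362,160), is nearly at the shock absorber's end at (380,195), with roughly 33 mm left to go. I continue slowly, watching the force.

```bash
python3 -m handwheel '[[[-0.07,-0.29,0],0],[[-0.14,-0.58,0],0],[[-0.2,-0.88,0],0],[[-0.27,-1.17,0],0],[[-0.34,-1.46,0],0],[[-0.41,-1.75,0],0],[[-0.48,-2.05,0],0],[[-0.55,-2.34,0],0],[[-0.55,-2.34,0],0],[[-0.55,-2.34,0],0]]'
python3 - <<'E'
from h import *
s=ctrl.get_state();print(s['torque'],s['tool_pos'],rig(s['tool_pos'])); d=cap('wrist','w7.png')
print(s['ft_force']@RR,knob(d,np.r_[s['tool_pos'],s['eef_rot']],(290,360,195,345)))
d=cap('top','t7.png');cv2.imwrite('pics/crop7.png',cv2.resize(d['img'][120:210,275:415,::-1],None,fx=5.7,fy=5.7,interpolation=cv2.INTER_CUBIC))
E
```

```text
time: 9.55
tool_pos: [0.661, -0.0094, 0.1241]
eef_rot: [-1.566, -2.718, -0.004]
ft_force: [-7.7, 8.0, 21.6]
finger_gap: 0.0159
[ 1.03866424  3.44210074 -1.07738067] [ 0.66104638 -0.0094018   0.12406314] [-0.0170536   0.10374227  0.12406314]
[-9.31691002  6.07831295 21.60013181] (np.int64(3029), np.float64(0.16534774149989898), np.float64(127.75795562253514), ((-15.310949325561523, 28.523317337036133), (15.456403732299805, 62.91682815551758), 34.88771438598633), array([-0.01311904,  0.1020351 ,  0.13114208]))
```

View pics/crop7.png

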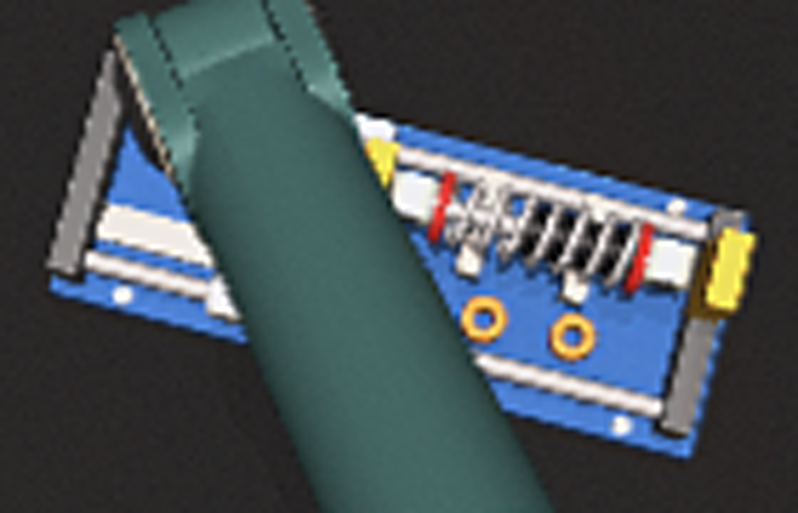

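The carriage is now pushing the shock absorber, at about 6 N. The arm is compliant, about 1.6 N/mm, so overshoot builds force only slowly. About 13 mm remain.

```bash
python3 -m handwheel '[[[-0.03,-0.15,0],0],[[-0.07,-0.29,0],0],[[-0.1,-0.44,0],0],[[-0.14,-0.58,0],0],[[-0.17,-0.73,0],0],[[-0.2,-0.88,0],0],[[-0.24,-1.02,0],0],[[-0.27,-1.17,0],0],[[-0.27,-1.17,0],0],[[-0.27,-1.17,0],0]]'
python3 - <<'E'
from h import *
s=ctrl.get_state();print(s['torque'],s['tool_pos'],rig(s['tool_pos'])); d=cap('wrist','w8.png')
print(s['ft_force']@RR,knob(d,np.r_[s['tool_pos'],s['eef_rot']],(290,360,195,345)))
d=cap('top','t8.png');cv2.imwrite('pics/crop8.png',cv2.resize(d['img'][120:210,275:415,::-1],None,fx=5.7,fy=5.7,interpolation=cv2.INTER_CUBIC))
E
```

```text
time: 10.65
tool_pos: [0.6591, -0.0171, 0.1241]
eef_rot: [-1.563, -2.72, -0.013]
ft_force: [-4.6, 15.2, 19.0]
finger_gap: 0.0159
[ 2.40069443  2.90884835 -1.08902572] [ 0.65913143 -0.01709628  0.12413812] [-0.01716396  0.09581385  0.12413812]
[-7.94940363 13.70430213 18.96947679] (np.int64(3021), np.float64(0.16146401545803074), np.float64(127.61850452224353), ((-15.232461929321289, 22.28351402282715), (15.918129920959473, 63.14965057373047), 34.325531005859375), array([-0.0132249 ,  0.09428384,  0.13109893]))
```

View pics/crop8.png

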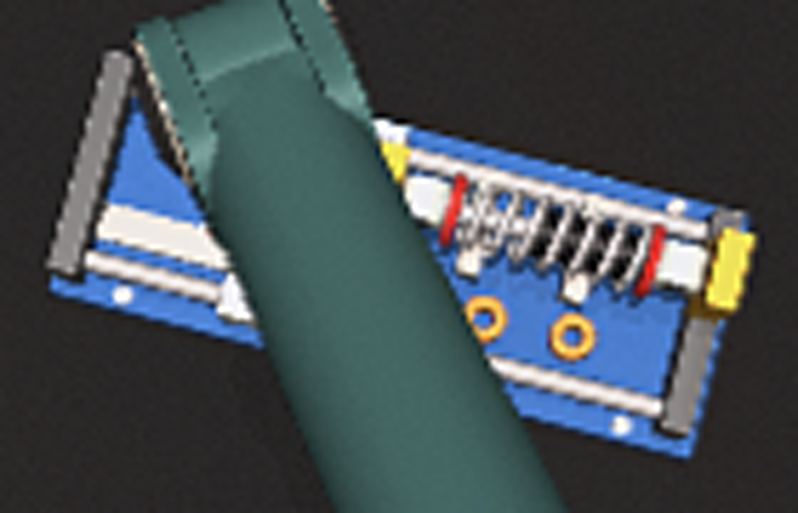

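```bash
python3 -m handwheel '[[[-0.02,-0.1,0],0],[[-0.05,-0.2,0],0],[[-0.07,-0.29,0],0],[[-0.09,-0.39,0],0],[[-0.11,-0.49,0],0],[[-0.14,-0.58,0],0],[[-0.14,-0.58,0],0],[[-0.14,-0.58,0],0],[[-0.14,-0.58,0],0],[[-0.14,-0.58,0],0]]'
python3 - <<'E'
from h import *
s=ctrl.get_state();print(s['torque'],rig(s['tool_pos'])); d=cap('wrist','w9.png')
print(s['ft_force']@RR,knob(d,np.r_[s['tool_pos'],s['eef_rot']],(290,360,195,345)))
E
```

```text
time: 11.75
tool_pos: [0.6589, -0.0175, 0.1243]
eef_rot: [-1.558, -2.722, -0.026]
ft_force: [-1.4, 23.6, 15.0]
finger_gap: 0.0157
[ 4.29732338  1.9364675  -1.11393878] [-0.01727226  0.09539278  0.12432834]
[-6.78678396 22.68558505 14.9744729 ] (np.int64(2949), np.float64(0.1614599317174627), np.float64(127.52800220948626), ((-15.767946243286133, 21.654964447021484), (15.678175926208496, 63.172950744628906), 36.36490249633789), array([-0.0132026 ,  0.09404112,  0.13124742]))
```

The force rose 9 N for only 0.4 mm of travel, so the shock absorber is against both stops. A quick look to confirm before tightening.

Run:
```python
from h import *
d=cap('top','t9.png');cv2.imwrite('pics/crop9.png',cv2.resize(d['img'][140:190,335:415,::-1],None,fx=9,fy=9,interpolation=cv2.INTER_CUBIC))
I=d['img'].astype(int);Q=rig(cloud(d));v,u=np.mgrid[:400,:640]
y=(I[...,0]>150)&(I[...,2]<90)&(I[...,1]>110)&(Q[...,2]>.09)&(Q[...,2]<.115)&(u>335)&(u<415)&(v>140)&(v<190)
for lo,hi in((-.25,-.15),(-.02,.08)):
    t=Q[y&(Q[...,1]>lo)&(Q[...,1]<hi)&(Q[...,0]>0)];print(len(t),np.percentile(t,[2,98],axis=0) if len(t) else 0)
r=(I[...,0]>130)&(I[...,1]<70)&(I[...,2]<70)&(u>345)&(u<405)&(v>145)&(v<185)
t=Q[r];print(np.sort(t[:,1]).round(3))
```

```text
33 [[ 0.00054003 -0.20634397  0.09931516]
 [ 0.04648018 -0.18824197  0.11107144]]
10 [[0.02842692 0.01322753 0.0996834 ]
 [0.04660583 0.0243371  0.10658602]]
[-0.155 -0.155 -0.155 -0.154 -0.153 -0.153 -0.153 -0.152 -0.152 -0.152
 -0.152 -0.151 -0.151 -0.151 -0.15  -0.15  -0.15  -0.149 -0.149 -0.149
 -0.028 -0.026 -0.026 -0.025 -0.025 -0.025 -0.024 -0.024 -0.024 -0.023
 -0.023 -0.023 -0.023 -0.022 -0.022 -0.022 -0.021 -0.02  -0.019]
```

View pics/crop9.png

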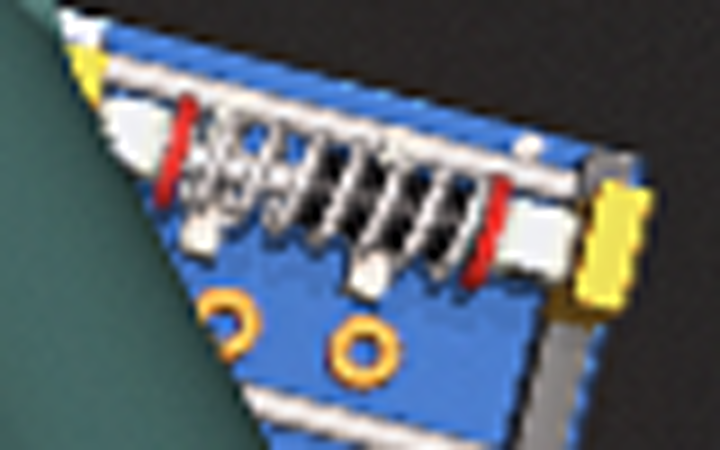

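The red end cups centre on rig y ≈ -0.0875. The fixed stop reads about 2 mm high too (-0.188 against -0.190), so the shock absorber is seated at about -0.0895. The moving stop reads about 0.011, so c ≈ 1 mm. I'm keeping the light push on and turning the knob back clockwise.

```bash
python3 -m handwheel '[[[0,0,0],-0.08],[[0,0,0],-0.16],[[0,0,0],-0.24],[[0,0,0],-0.32],[[0,0,0],-0.4],[[0,0,0],-0.48],[[0,0,0],-0.56],[[0,0,0],-0.64],[[0,0,0],-0.7],[[0,0,0],-0.7]]'
python3 - <<'E'
from h import *
s=ctrl.get_state();print(s['torque'],rig(s['tool_pos']),s['ft_force']@RR); d=cap('wrist','w10.png')
print(knob(d,np.r_[s['tool_pos'],s['eef_rot']],(290,360,195,345)))
E
```

```text
time: 12.85
tool_pos: [0.6617, -0.0115, 0.1256]
eef_rot: [-2.387, -2.026, -0.037]
ft_force: [1.3, 32.0, 14.7]
finger_gap: 0.0155
[ 6.86234761  0.0406634  -0.10675837] [-0.01598343  0.10188422  0.12563198] [-6.01554702 31.45797789 14.71063303]
(np.int64(3141), np.float64(0.16164411129753226), np.float64(93.90262431979603), ((-14.519503593444824, 21.961658477783203), (14.988076210021973, 60.91749954223633), 3.7883756160736084), array([-0.01430975,  0.09396807,  0.13155664]))
```

The push has crept up to 31 N from the tilt geometry. I ease it by about 5 mm while finishing the turn.

```bash
python3 -m handwheel '[[[0.05,0.2,0],-0.08],[[0.08,0.35,0],-0.16],[[0.11,0.49,0],-0.24],[[0.11,0.49,0],-0.32],[[0.11,0.49,0],-0.4],[[0.11,0.49,0],-0.48],[[0.11,0.49,0],-0.54],[[0.11,0.49,0],-0.6],[[0.11,0.49,0],-0.6],[[0.11,0.49,0],-0.6]]'
python3 - <<'E'
from h import *
s=ctrl.get_state();print(s['torque'],rig(s['tool_pos']),s['ft_force']@RR); d=cap('wrist','w11.png')
print(knob(d,np.r_[s['tool_pos'],s['eef_rot']],(290,360,195,345)))
E
```

```text
time: 13.9
tool_pos: [0.6651, -0.0138, 0.1258]
eef_rot: [-2.883, -1.236, -0.032]
ft_force: [3.0, 19.6, 12.6]
finger_gap: 0.0156
[ 3.40921935 -2.14991447  1.1314558 ] [-0.01207484  0.10043097  0.1258017 ] [-1.50098656 19.74176982 12.56028942]
(np.int64(2887), np.float64(0.16166941293485354), np.float64(61.388146626036374), ((-13.943814277648926, 21.96946144104004), (61.97453689575195, 15.424759864807129), 63.589073181152344), array([-0.01592319,  0.09370793,  0.1317245 ]))
```

View pics/w11.png

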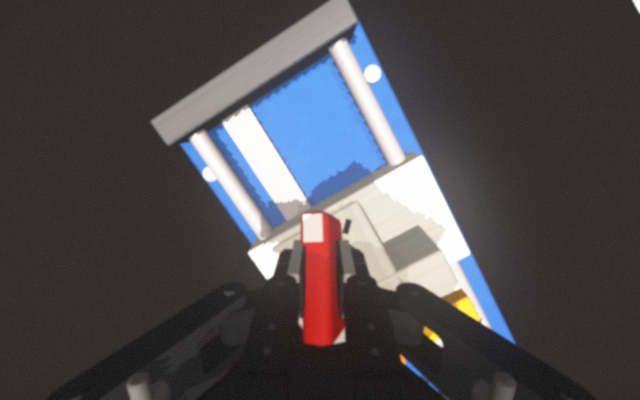

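The knob is at about 61.5° against 55° at the start, so about 0.11 rad remains. A further turn of -0.2 against the end stop should finish it.

```bash
python3 -m handwheel '[[[0,0,0],-0.05],[[0,0,0],-0.1],[[0,0,0],-0.15],[[0,0,0],-0.2],[[0,0,0],-0.25],[[0,0,0],-0.25],[[0,0,0],-0.25],[[0,0,0],-0.25],[[0,0,0],-0.25],[[0,0,0],-0.25]]'
python3 - <<'E'
from h import *
s=ctrl.get_state();print(s['torque'],rig(s['tool_pos']),s['ft_force']@RR); d=cap('wrist','w12.png')
print(knob(d,np.r_[s['tool_pos'],s['eef_rot']],(290,360,195,345)))
E
```

```text
time: 14.95
tool_pos: [0.6669, -0.0144, 0.1271]
eef_rot: [-3.014, -0.868, -0.036]
ft_force: [3.5, 19.9, 15.8]
finger_gap: 0.0159
[ 2.92480309 -2.62538286  1.42090776] [-0.01021552  0.10019523  0.12709571] [-1.17040022 20.1368407  15.83139145]
(np.int64(2695), np.float64(0.16157780935898594), np.float64(47.62856617595091), ((-13.979822158813477, 22.002731323242188), (62.74584197998047, 15.138808250427246), 50.97039031982422), array([-0.01681531,  0.09407376,  0.1314437 ]))
```

Run:
```python
from h import *
s=ctrl.get_state();d=dict(np.load('pics/w12.npz'));Q=rig(cloud(d,np.r_[s['tool_pos'],s['eef_rot']]))
cv2.imwrite('pics/c12.png',cv2.resize(d['img'][180:360,230:430,::-1],None,fx=3.3,fy=3.3,interpolation=cv2.INTER_CUBIC))
np.save('pics/q12.npy',Q)
```

```text
(no output)
```

View pics/c12.png

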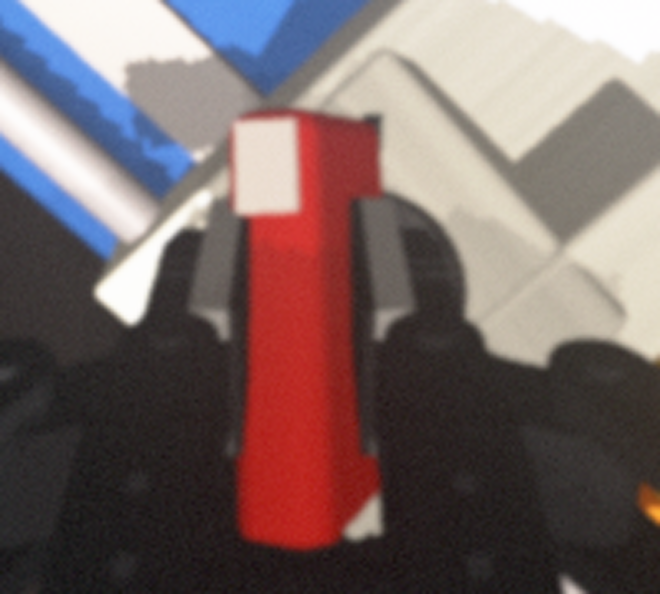

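Run:
```python
from h import *
d=dict(np.load('pics/w4.npz'));Q=rig(cloud(d,np.array([.6783,.0591,.1213,-2.405,-2.018,0])))
for uv in[(350,234),(352,232),(354,230),(357,229)]:
    q=Q[uv[1],uv[0]];x,y=q[0]+.0148,q@ey-.0912;print(uv,q.round(4),q@ez,x,y,np.degrees(np.arctan2(y,x)))
d=dict(np.load('pics/w11.npz'));Q=rig(cloud(d,np.array([.6651,-.0138,.1258,-2.883,-1.236,-.032])))
for uv in[(346,230),(347,226),(348,222)]:
    q=Q[uv[1],uv[0]];x,y=q[0]+.0142,q@ey-.0220;print(uv,q.round(4),q@ez,x,y,np.degrees(np.arctan2(y,x)))
```

```text
(350, 234) [0.0041 0.1741 0.0752] 0.15217332190145733 0.018877298117455296 0.02202312792317282 49.39820845008376
(352, 232) [0.0051 0.176  0.076 ] 0.1537646423541949 0.019941275507917265 0.023200207614641866 49.319951061461694
(354, 230) [0.0066 0.1766 0.0741] 0.15250144772089413 0.02137294186272503 0.02472066868301745 49.154033822631185
(357, 229) [0.0086 0.1771 0.0732] 0.15188113943314763 0.023404581597525852 0.02555707297807841 47.51726194800155
(346, 230) [0.0042 0.0921 0.0748] 0.11086266636025677 0.018372383822034127 0.020336713249850383 47.905036132036706
(347, 226) [0.006  0.0938 0.0736] 0.11062108609849682 0.02018541738285355 0.022405771526024458 47.98422902761531
(348, 222) [0.008  0.0962 0.0744] 0.11255994308482234 0.022216189568916023 0.024122517090414936 47.35576203839115
```

The dashes lie at about 48.5° and the bar now reads about 48–51°, so the knob is tight; it started about 0.1 rad off. I give it one last nudge, relax the y push and open.

```bash
python3 -m handwheel '[[[0,0,0],-0.05],[[0,0,0],-0.08],[[0,0,0],-0.08],[[0.05,0.2,0],-0.08],[[0.1,0.4,0],-0.06],[[0.15,0.6,0],-0.04],[[0.2,0.8,0],-0.02],[[0.25,1,0],0],[[0.28,1.2,0],0],[[0.28,1.2,0],0]]'
python3 - <<'E'
from h import *
s=ctrl.get_state();print(s['torque'],rig(s['tool_pos']),s['ft_force']@RR); d=cap('wrist','w13.png')
print(knob(d,np.r_[s['tool_pos'],s['eef_rot']],(290,360,195,345)))
E
```

```text
time: 16.0
tool_pos: [0.6673, -0.013, 0.1275]
eef_rot: [3.02, 0.854, 0.021]
ft_force: [-3.0, 1.3, 24.7]
finger_gap: 0.0154
[-0.1141403  -0.30412894  0.65071083] [-0.01014283  0.10168169  0.12746435] [-3.19325863  0.63121606 24.72476821]
(np.int64(2771), np.float64(0.16168020259962318), np.float64(47.098044465918676), ((-11.666194915771484, 20.319625854492188), (63.28741455078125, 18.193607330322266), 46.7818603515625), array([-0.01676163,  0.09472076,  0.13114985]))
```

```bash
python3 -m handwheel '[[[0,0,0.3],0],[[0,0,0.5],0],[[0,0,0.5],0],[[0,0,0.5],0],[[0,0,0.5],0],[[0,0,0.5],0],[[0,0,0.5],0],[[0,0,1],0],[[0,0,2],0],[[0,0,3],0]]' 5
python3 -m handwheel '[[[0,0,2],0],[[0,0,5],0],[[0,0,8],0],[[0,0,12],0],[[-3,0,15],0],[[-7,0,15],0],[[-11,0,15],0],[[-15,0,15],0],[[-15,0,15],0],[[-15,0,15],0]]'
python3 - <<'E'
from h import *
s=ctrl.get_state();np.save('pics/w14s.npy',np.r_[s['tool_pos'],s['eef_rot']]); d=cap('wrist','w14.png')
d=cap('top','t14.png');cv2.imwrite('pics/crop14.png',cv2.resize(d['img'][120:210,275:415,::-1],None,fx=5.7,fy=5.7,interpolation=cv2.INTER_CUBIC))
E
```

```text
time: 17.05
tool_pos: [0.6621, -0.0149, 0.1513]
eef_rot: [3.025, 0.848, 0.001]
ft_force: [0.4, -0.4, -1.2]
finger_gap: 0.0497
time: 18.05
tool_pos: [0.5121, -0.015, 0.302]
eef_rot: [3.023, 0.848, 0.004]
ft_force: [-0.1, -1.0, 1.2]
finger_gap: 0.0503
```

View pics/w14.png

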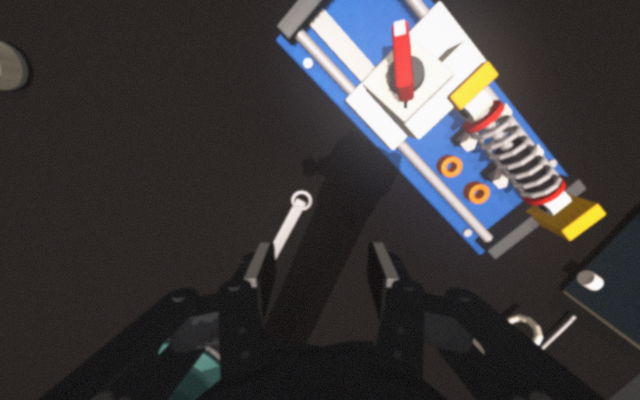

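View pics/crop14.png

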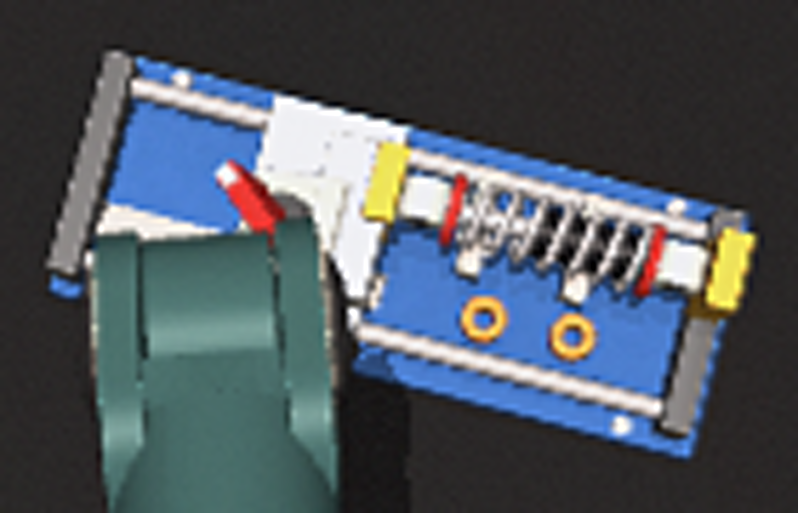

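The wrist view shows the shock absorber seated between both yellow stops at (473,85) and (570,220). The knob bar at (403,60) is in line with the dash at (405,103), and the bushings are standing. Last comes a numeric check of the knob and the gap.

Run:
```python
from h import *
d=dict(np.load('pics/w14.npz'));s=np.load('pics/w14s.npy')
print(knob(d,s,(380,420,15,102)))
Q=rig(cloud(d,s));I=d['img'].astype(int);v,u=np.mgrid[:400,:640]
y=(I[...,0]>120)&(I[...,2]<I[...,0]*.4)&(I[...,1]>I[...,0]*.55)&(abs(Q[...,2]-.105)<.004)&(Q[...,0]>0)
for lo,hi in((-.25,-.15),(-.02,.08)):
    t=Q[y&(Q[...,1]>lo)&(Q[...,1]<hi)];print(len(t),np.percentile(t,[2,98],axis=0))
r=(I[...,0]>100)&(I[...,1]<I[...,0]*.4)&(u>455)&(Q[...,1]<0)&(Q[...,1]>-.19)
t=Q[r];n=t[:,1]>-.09;print(r.sum(),t[n].mean(0),t[~n].mean(0))
b=cv2.resize(d['img'][0:250,380:620,::-1],None,fx=2.4,fy=2.4,interpolation=cv2.INTER_CUBIC);cv2.imwrite('pics/c14.png',b)
```

```text
(np.int64(779), np.float64(0.1618075344788665), np.float64(49.83255412151215), ((-16.209190368652344, 19.90076446533203), (61.12797546386719, 14.016890525817871), 50.50910949707031), array([-0.02001551,  0.09359535,  0.13190541]))
701 [[ 0.00081665 -0.20801982  0.1015826 ]
 [ 0.04770145 -0.18850892  0.10672017]]
873 [[0.00090403 0.01231267 0.10351498]
 [0.04795237 0.02987439 0.10690411]]
443 [ 0.02156669 -0.02405825  0.09092055] [ 0.01983736 -0.15415126  0.08627547]
```

View pics/c14.png

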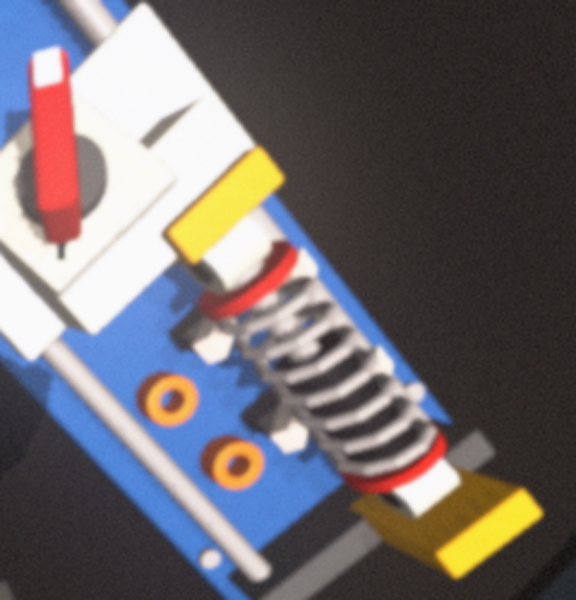

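```bash
python3 -c "
from workcell import ctrl
print(ctrl.finish_job())"
```

```text
the job is handed in; nothing more can be done
None
```

The job is handed in, at about 18 s of the 45 s allowed; no verdict is reported. I gripped the knob, turned it about 1.27 rad anticlockwise and slid the carriage about 80 mm. I stopped when the force climbed with no further movement. I then turned the knob back clockwise, relaxed the push, released and moved clear.

- **Stops:** in the last wrist image the faces are about 200.8 mm apart, so under 1 mm of play, measured to about 2 mm.
- **Shock absorber:** in the last images it shows no visible gap at either stop. Its centre measured y ≈ -0.0875 before tightening and ≈ -0.089 in the last image. The nominal position is -0.090 and the limit -0.086; the fixed stop read about 2 mm high in the same way.
- **Knob:** the bar reads 50°, the tight dashes about 48.5°, so within about 0.05 rad of tight. It started about 0.1 rad off tight.
- **Push:** the force at the wrist along the slide peaked at about 31 N in the end-of-move readings, during the first part of tightening. I eased it to about 20 N.
- **Everything else:** the bushings look unmoved in the last images. I only glanced at the other bystanders and did not measure any of them. The robot touches nothing.

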